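# Close the guard of the loaded marking station

## Task

Two small marking stations with sliding clear guards stand on the bench, both open; one has a pair of pliers lying in its nest, the other is empty. Push the guard of the loaded station fully home over the pliers until its latch clicks and holds it shut, then let go and back away. Leave the pliers lying in the nest and leave the empty station's guard open where it is.

Things in the scene. Friction and masses are not known exactly. Their poses are not given: they have to be found in the camera images.
- guard_a (a joint): guard of the loaded station, metres still open: 0 closed stop, 0.10 fully open; starts 0.07 to 0.10. Slides with about 2 N friction and stays where left, but in the last 28 mm springs and the latch bolt resist, up to about 15 N. At about 5 mm the bolt drops (click): latched it rests near 5 mm, unlatched it springs back to about 20 mm. Push right up to the stop, then release.
- handle_a (a point): centre of that guard's black push handle, 109 mm above the bench: upright plate 12 mm thick (local x, the closing direction, away from the robot), 60 wide (y), 38 high (z up). Guard's clear top, 19 mm lower, reaches 30 mm behind and 75 ahead of it, 200 wide. Guard shut, the latch (32 wide, knob up to 47 mm above this point) begins 43 mm ahead of it.
- handle_b (a point): the same point on the identical guard of the other, empty station, which is to stay open
- pliers_a_center (a point): middle of the pliers in the loaded station's nest (half-way up): black grips, steel jaws, blue tie, 170 mm long, 52 wide, 12 high, lying across the sliding direction between two low blue bars. The guard passes over them with 25 mm to spare. More pliers lie on the bench and in a green crate, not in a nest.

How it is judged (in metres and radians):
At the end, for the whole second after the job is handed in: The loaded station's guard is latched shut by itself (within 10 mm of its closed stop; unlatched it springs back to about 20 mm), the pliers still lie in the nest within 20 mm of where they were, and the empty station's guard is within 15 mm of where it stood (value of joint guard_a below 0.01 m and distance of handle_b from where it was at the start of the episode below 0.015 m and distance of pliers_a_center from where it was at the start of the episode below 0.02 m); the robot touches nothing.
It fails at once if the empty station's guard is moved by more than 15 mm (distance of handle_b from where it was at the start of the episode above 0.015 m).
It fails at once if the pliers in the nest are shifted by more than 20 mm (distance of pliers_a_center from where it was at the start of the episode above 0.02 m).
It also fails if it takes over 32 s, if anything falls off the work surface, if the arm or the gripper's body presses on something with over 40 N, if the wrist force passes 120 N, or if a joint passes its speed limit or range.

## Robot

A 6-joint arm with a two-finger parallel gripper is mounted at the origin on the work surface. World frame = base frame: x ahead of the robot, y to its left, z up, the work surface at z = 0. Lengths are in m, angles in degrees, forces in N, time in s.
With the tool pointing down it reaches from about 0.25 to 0.725 m from the base axis. Payload 9.7 kg.
Tool frame: the origin (TCP) lies midway between the tips of the shut fingers; the grasp point (between the pads) lies 19 mm behind it; z points along the fingers, y is the direction in which the jaws open and shut (so a half turn about z gives the same grasp; the last joint's range is limited). The gripper opens to 85 mm and grips with 20 to 120 N. Pads are 22 mm wide; open, the fingers measure 114 mm over their backs; the gripper's body (76 mm by 85 mm) begins 54 mm behind the grasp point. The pads swing forward as they close: fully open they stand 13 mm farther back than shut.
Start: joints at [-76.547, 4.979, 10.078, 95.1, 0, 90], TCP at [0.128, -0.535, 0.231] pointing down, gripper open.
Joint ranges: [-179.16, 179.16], [-48.56, 103.87], [-65.8, 70.77], [-126.05, 130.52], [-82.76, 87.17], [-180, 180]. Speed limits (degrees/s): [127.2, 127.2, 147.25, 180, 180, 180].

## Interface

Orientations are given as [roll, pitch, yaw] about the fixed x, y, z axes, in that order (R = Rz(yaw) Ry(pitch) Rx(roll)).
In Python, from workcell import get_obs, camera, get_calibration, job_done gives the robot as it stands.
- The arm moves only by the tool play_rows, never from a script. Its argument "commands" is text: rows parted by semicolons, each of 5 numbers parted by spaces: the opening, from 0 (shut) to 1 (fully open), then the shift along the world's x, y, z in mm, then the turn about the world's z in degrees. A call has 1 to 10 rows; each row is the pose to reach, as a shift and turn from the pose commanded when the call began; what a row does not reach only later rows make up. A row lasts 1/12 s, in which the tool goes at most 41.7 mm and 7.16 degrees, less where a joint would pass 70% of its speed; a pose out of reach is approached as far as the arm can. A call with a gripper value outside its range is refused whole. The fingers move at their own pace and stop on an object; "force" is the grip in N (left out, the last holds). Time passes only in rows, so rows that repeat a pose let the fingers close. It gives the time, the measured TCP pose, the force and the opening at its end, in the units of the state.
- get_obs(): the state, without advancing time (a new reading comes with each control period).
- camera(name): name is "scene" or "top" or "wrist"; returns the picture (420x560x3 uint8, red, green, blue); there is no depth.
- get_calibration(name): a dict with "fx", "fy", "cx", "cy" (pixels), "eye" and "attitude" of the camera in the world; the wrist camera has in their place "mount" (4x4, takes a point from camera to tool coordinates, whose origin is the TCP and whose axes are the flange's). Camera axes: x right, y down, z forward; pixel columns grow to the right and rows downward; lengths in m; the calibration is good to about 2 mm. A picture is of the moment at which its call begins: read the wrist's pose just before it. get_calibration takes no time and is no camera call.
- job_done(): hands the job in, once; it reports no verdict.
The state is a dict: "time": time; "q": joint angles; "qd": joint speeds; "joint_efforts": joint torques, N m; "ee_pos": TCP position; "tcp_rot": TCP orientation; "wrist_force": force on the tool from outside, world axes, zero at the start; "torque": the same for the moment, N m; "opening": finger opening in m.
Only numpy, scipy, OpenCV 4.12 (cv2) and the standard library are available. Lean on these libraries where they do the work, as an engineer would, in place of code of your own. Each camera call takes 0.05 s, during which the arm holds its last target.

## Working session

There is one attempt and no reset: what is moved stays moved. The work goes in short steps, Python scripts to look and compute and a tool call to move; the robot and the scene stay as the last step left them, time stands still between calls to the robot, and variables do not carry over. Pictures are saved under pics/ and viewed, and the job is handed in when it is done.

Besides the shell and the picture viewer there is one more tool, called after "Request:" as name(argument=value, ...) on one line, values as JSON. play_rows: Moves the arm, as the interface text tells. Its arguments: {"type":"object","properties":{"commands":{"type":"string"},"force":{"type":"number"}},"required":["commands"]}

```bash
mkdir -p pics; python3 - <<'E'
from workcell import *
import cv2
o=get_obs(); print(o['time'],o['ee_pos'],o['tcp_rot'],o['opening'],o['wrist_force'])
for n in ['scene','top']:
    cv2.imwrite(f'pics/{n}0.png',camera(n)[:,:,::-1]); print(get_calibration(n))
E
```

```text
0.0 [ 0.12789335 -0.5346737   0.23056679] [-1.79921661e+02 -5.68679044e-04  1.34505349e+01] 0.08542868655613291 [0.29022348 0.42824905 0.47208801]
{'fx': 470.6887763982612, 'fy': 470.6887763982612, 'cx': 286.97757665199737, 'cy': 213.3636128695016, 'eye': array([1.17491481, 0.348061  , 0.75408234]), 'attitude': array([-134.43793953,    1.09714023,  119.70766322])}
{'fx': 494.27512682836766, 'fy': 494.27512682836766, 'cx': 287.9091178267278, 'cy': 215.0033341920608, 'eye': array([ 0.53583033, -0.00484236,  1.04981164]), 'attitude': array([-176.14997489,   -0.26867411,  -88.47018425])}
```

View pics/scene0.png

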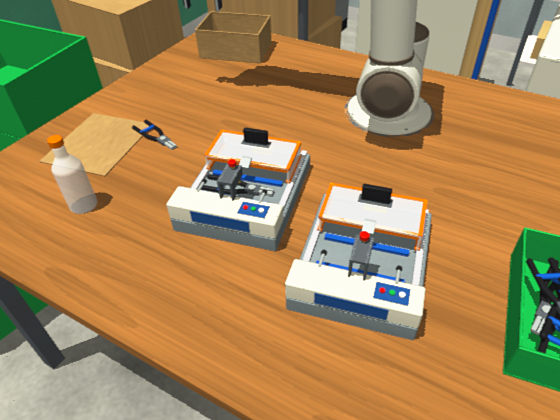

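View pics/top0.png

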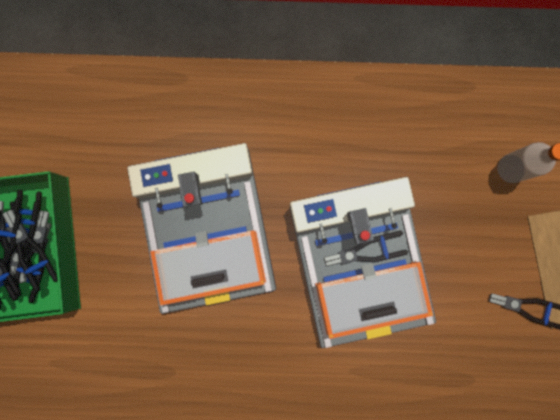

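The loaded station is the right one in the top view, with its handle near (378,312) and the pliers near (365,252). The empty one's handle is at (209,279). I'll zoom in to get the corner pixels.

```bash
cat > h.py <<'E'
import numpy as np
from scipy.spatial.transform import Rotation as R
from workcell import get_calibration
def ray(n,u,v,z):
    c=get_calibration(n); r=R.from_euler('xyz',c['attitude'],degrees=True).as_matrix()
    d=r@np.array([(u-c['cx'])/c['fx'],(v-c['cy'])/c['fy'],1]); e=c['eye']
    return e+d*(z-e[2])/d[2]
def proj(n,p):
    c=get_calibration(n); r=R.from_euler('xyz',c['attitude'],degrees=True).as_matrix()
    q=r.T@(np.array(p)-c['eye']); return np.array([c['fx']*q[0]/q[2]+c['cx'],c['fy']*q[1]/q[2]+c['cy']])
E
python3 - <<'E'
from h import *
import cv2
a=cv2.imread('pics/top0.png')[170:355,285:440]
cv2.imwrite('pics/topz.png',cv2.resize(a,None,fx=3.2,fy=3.2,interpolation=cv2.INTER_CUBIC))
a=cv2.imread('pics/scene0.png')[110:260,160:320]
cv2.imwrite('pics/scz.png',cv2.resize(a,None,fx=4,fy=4,interpolation=cv2.INTER_CUBIC))
print(ray('top',378,312,.128),ray('top',209,279,.128),ray('scene',256,131,.128))
E
```

```text
[ 0.42301584 -0.17858555  0.128     ] [0.47528459 0.13538558 0.128     ] [ 0.42371239 -0.17704238  0.128     ]
```

View pics/topz.png

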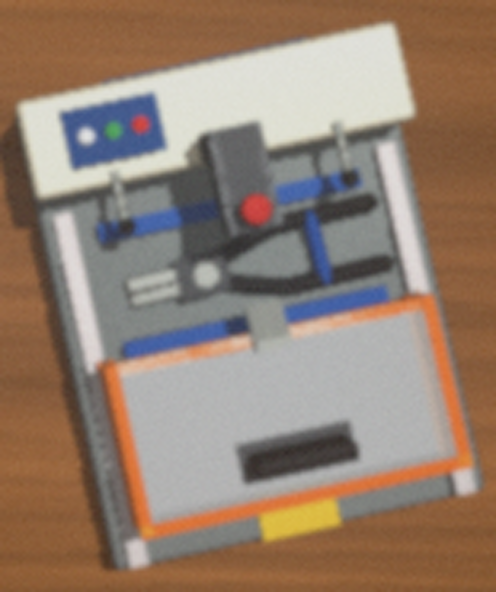

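View pics/scz.png

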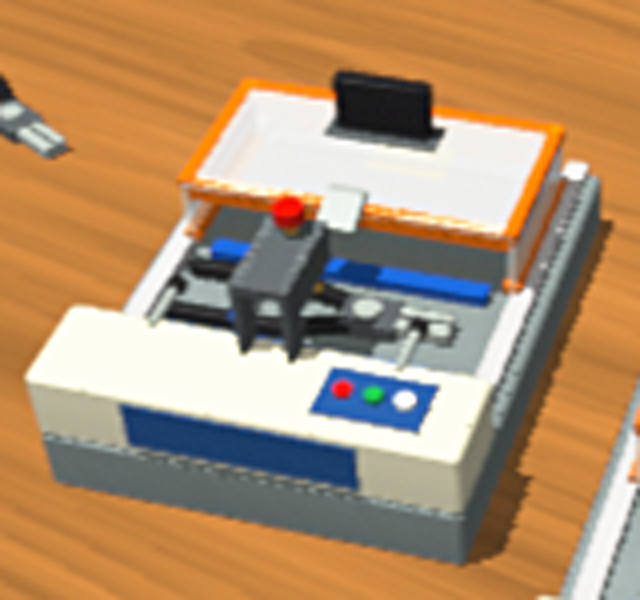

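```bash
python3 - <<'E'
from h import *
f=lambda u,v,z: ray('top',285+u/3.2-.3,170+v/3.2-.3,z)
fl,fr,bl,br=[f(*p,.09)[:2] for p in [(105,368),(432,297),(145,535),(471,465)]]
print(fl,fr,bl,br,np.linalg.norm(fl-fr),np.linalg.norm(fl-bl))
for a,b in[(bl,fl),(br,fr)]: d=b-a; print(np.degrees(np.arctan2(d[1],d[0])))
for a,b in[(fr,fl),(br,bl)]: d=b-a; print(np.degrees(np.arctan2(-d[0],d[1])))
m=(fl+fr+bl+br)/4; print('mid',m)
# handle = mid - 22.5mm along x
for y in(10,12,14):
  t=np.radians(y); print(y,m-.0225*np.array([np.cos(t),np.sin(t)]))
print(f(300,453,.128), f(257,210,.156))
for p in[(245,478),(357,458)]: print(f(*p,.128))
# station: body white top corners
E
```

```text
[ 0.4673958  -0.06828394] [ 0.51525228 -0.26515808] [ 0.36881508 -0.09447352] [ 0.41534247 -0.2894948 ] 0.2026071800208938 0.10200025662387069
14.877895635589052
13.689893784829335
13.66256302181703
13.41856039175147
mid [ 0.44170141 -0.17935259]
10 [ 0.41954323 -0.18325967]
12 [ 0.41969309 -0.1840306 ]
14 [ 0.41986975 -0.18479583]
[ 0.42438466 -0.17939748  0.128     ] [ 0.56301247 -0.147822    0.156     ]
[ 0.40930195 -0.14788605  0.128     ]
[ 0.42238989 -0.2123469   0.128     ]
```

Request:
play_rows(commands="0 25 34 0 0; 0 50 69 0 0; 0 75 103 0 0; 0 98 137 0 0; 0 123 171 0 0; 0 148 205 0 0; 0 172 240 0 0; 0 197 274 0 0; 0 222 308 0 0; 0 246 343 0 0")

```text
time: 0.93
ee_pos: [0.3715, -0.1945, 0.2312]
tcp_rot: [180.0, -0.0, 13.4]
wrist_force: [0.5, -0.5, -0.2]
opening: -0.0
```

Request:
play_rows(commands="0 0 0 0 0; 0 0 0 0 0; 0 0 0 0 0")

```text
time: 1.18
ee_pos: [0.3708, -0.1962, 0.2311]
tcp_rot: [-180.0, 0.0, 13.5]
wrist_force: [-0.5, -0.6, 0.5]
opening: -0.0002
```

```bash
python3 - <<'E'
from workcell import *
import cv2
from h import *
o=get_obs(); print(o['time'],o['ee_pos'],o['tcp_rot'],o['opening'],o['wrist_force'])
c=get_calibration('wrist'); print(c)
im=camera('wrist')[:,:,::-1].copy(); cv2.imwrite('pics/w1.png',im)
E
```

```text
1.1833 [ 0.37080133 -0.19624969  0.23108585] [-1.79993417e+02  3.04615990e-02  1.35261117e+01] -0.0001786175068238129 [-0.45392132 -0.58526994  0.51800778]
{'fx': 298.84653076378896, 'fy': 298.84653076378896, 'cx': 275.8185002748429, 'cy': 211.74762673976636, 'mount': array([[ 8.80817648e-04, -9.64937466e-01, -2.62478402e-01,
         6.70512605e-02],
       [ 9.99999469e-01,  7.09623588e-04,  7.47013056e-04,
         5.92507149e-04],
       [-5.34560020e-04, -2.62478921e-01,  9.64937579e-01,
        -1.43292861e-01],
       [ 0.00000000e+00,  0.00000000e+00,  0.00000000e+00,
         1.00000000e+00]])}
```

View pics/w1.png

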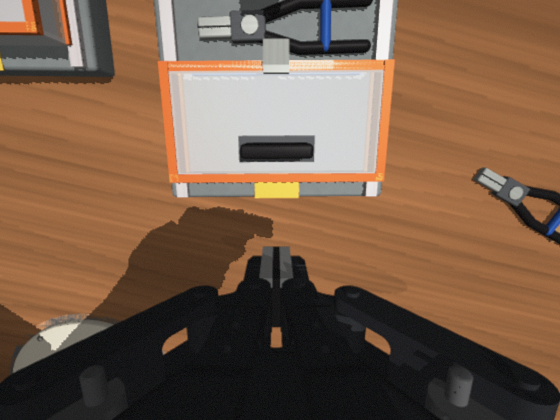

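The wrist view shows the handle at (276,151), centred on the shut fingers at (276,262) and square to the tool.

```bash
cat >> h.py <<'E'
def wray(o,u,v,z):
    c=get_calibration('wrist'); T=np.eye(4); T[:3,:3]=R.from_euler('xyz',o['tcp_rot'],degrees=True).as_matrix(); T[:3,3]=o['ee_pos']
    M=T@c['mount']; d=M[:3,:3]@np.array([(u-c['cx'])/c['fx'],(v-c['cy'])/c['fy'],1]); e=M[:3,3]
    return e+d*(z-e[2])/d[2]
E
python3 - <<'E'
from h import *
from workcell import get_obs
o=get_obs(); p=wray(o,276.5,151,.128); d=p-o['ee_pos']; t=np.radians(o['tcp_rot'][2]); x=np.array([np.cos(t),np.sin(t)]); y=np.array([-x[1],x[0]])
print(p,d[:2]@x,d[:2]@y)
for q in [(276,60),(276,180),(162,180),(386,180)]: r=wray(o,*q,.09); dd=r-o['ee_pos']; print(r,dd[:2]@x,dd[:2]@y)
E
```

```text
[ 0.42032845 -0.1863045   0.128     ] 0.050953473989978064 -0.0012799007844188116
[ 0.49310677 -0.16847537  0.09      ] 0.1258825474399459 -0.0008364512384094851
[ 0.39127281 -0.19289664  0.09      ] 0.021161283795514695 -0.0009454493733662595
[ 0.36582038 -0.08665402  0.09      ] 0.021072952998617132 0.10830341291765466
[ 0.4158405  -0.29544623  0.09      ] 0.021246544180085123 -0.10639677937339755
```

Request:
play_rows(commands="0 0 0 -35 0; 0 0 0 -70 0; 0 0 0 -100 0; 0 0 0 -120 0; 0 0 0 -129 0; 0 0 0 -129 0; 0 10 2 -129 0; 0 19 5 -129 0; 0 24 6 -129 0; 0 24 6 -129 0")

```text
time: 2.07
ee_pos: [0.3966, -0.1905, 0.1033]
tcp_rot: [179.9, -0.1, 13.5]
wrist_force: [0.4, -0.2, 0.3]
opening: -0.0006
```

Request:
play_rows(commands="0 3 1 0 0; 0 6 1 0 0; 0 9 2 0 0; 0 12 3 0 0; 0 15 4 0 0; 0 15 4 0 0")

```text
time: 2.57
ee_pos: [0.4103, -0.1862, 0.1022]
tcp_rot: [-180.0, -0.0, 13.5]
wrist_force: [0.3, 0.2, 0.8]
opening: -0.0004
```

```bash
python3 - <<'E'
from workcell import *
import cv2
o=get_obs(); print(o['time'],o['ee_pos'],o['tcp_rot'],o['wrist_force'])
cv2.imwrite('pics/w2.png',camera('wrist')[:,:,::-1])
E
```

```text
2.5667 [ 0.41028636 -0.18624259  0.10223767] [-1.79992942e+02 -1.04810405e-02  1.34648167e+01] [0.27006156 0.1504916  0.76009202]
```

View pics/w2.png

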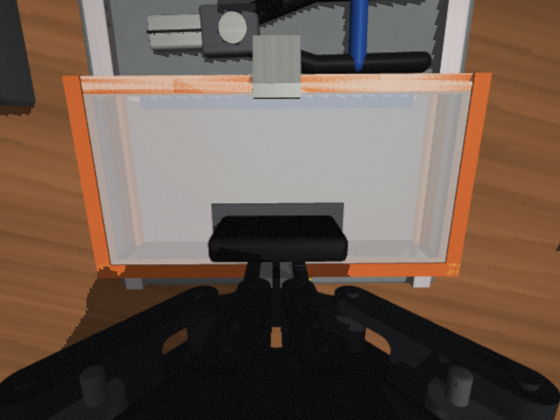

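Request:
play_rows(commands="0 5 1 0 0; 0 10 2 0 0; 0 15 4 0 0; 0 19 5 0 0; 0 24 6 0 0; 0 29 7 0 0; 0 34 8 0 0; 0 39 9 0 0; 0 44 10 0 0; 0 44 10 0 0")

```text
time: 3.45
ee_pos: [0.4549, -0.1763, 0.1022]
tcp_rot: [180.0, -0.0, 13.5]
wrist_force: [-0.0, 0.7, 0.1]
opening: -0.0
```

```bash
python3 - <<'E'
from workcell import *
import cv2
o=get_obs(); print(o['time'],o['ee_pos'],o['tcp_rot'],o['wrist_force'])
cv2.imwrite('pics/w3.png',camera('wrist')[:,:,::-1])
cv2.imwrite('pics/t3.png',cv2.resize(camera('top')[160:360,280:450,::-1],None,fx=3,fy=3,interpolation=2))
E
```

```text
3.45 [ 0.45491733 -0.17629077  0.10221692] [ 1.79986992e+02 -3.43985705e-02  1.34759900e+01] [-0.00462292  0.74203026  0.05729842]
```

View pics/w3.png

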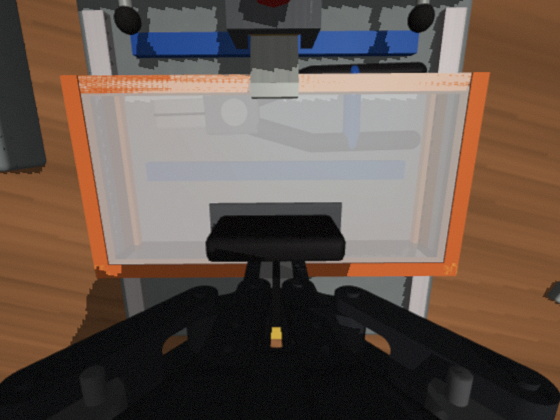

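View pics/t3.png

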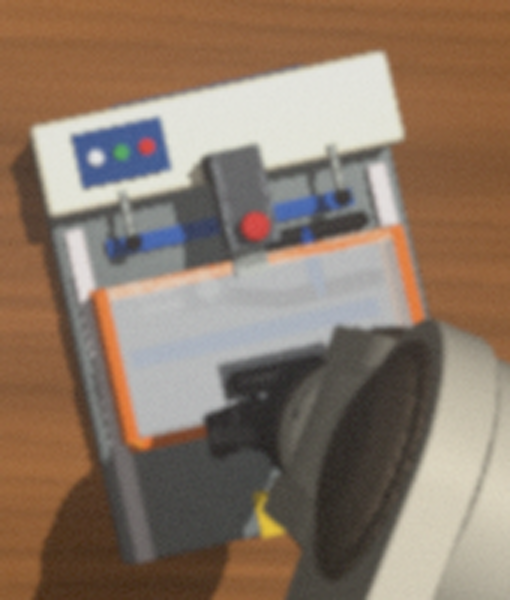

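The guard moves with the fingers and stays square, and it has gone about 45 mm. I'll continue towards the spring zone.

Request:
play_rows(commands="0 4 1 0 0; 0 8 2 0 0; 0 12 3 0 0; 0 16 4 0 0; 0 18 4 0 0; 0 19 5 0 0")

```text
time: 4.05
ee_pos: [0.4728, -0.1717, 0.1023]
tcp_rot: [180.0, 0.1, 13.4]
wrist_force: [-4.4, -6.2, 1.2]
opening: -0.0002
```

Request:
play_rows(commands="0 2 0 0 0; 0 4 1 0 0; 0 6 1 0 0; 0 8 2 0 0; 0 8 2 0 0")

```text
time: 4.47
ee_pos: [0.4803, -0.1699, 0.1023]
tcp_rot: [179.9, 0.1, 13.4]
wrist_force: [-6.8, -3.5, 2.3]
opening: 0.0001
```

Request:
play_rows(commands="0 2 0 0 0; 0 4 1 0 0; 0 6 1 0 0; 0 6 1 0 0")

```text
time: 4.8
ee_pos: [0.4864, -0.1685, 0.1023]
tcp_rot: [-180.0, 0.1, 13.4]
wrist_force: [-6.2, -0.9, 2.9]
opening: -0.0
```

Request:
play_rows(commands="0 2 0 0 0; 0 4 1 0 0; 0 4 1 0 0")

```text
time: 5.05
ee_pos: [0.4904, -0.1676, 0.1023]
tcp_rot: [180.0, 0.1, 13.4]
wrist_force: [-6.2, -2.2, 2.6]
opening: 0.0001
```

```bash
python3 - <<'E'
from workcell import *
import cv2
o=get_obs(); print(o['time'],o['ee_pos'],o['tcp_rot'],o['wrist_force'])
cv2.imwrite('pics/w4.png',camera('wrist')[:,:,::-1])
E
```

```text
5.05 [ 0.49041253 -0.16755862  0.10226308] [1.79988280e+02 9.78620574e-02 1.34321309e+01] [-6.23603405 -2.16003379  2.60926841]
```

View pics/w4.png

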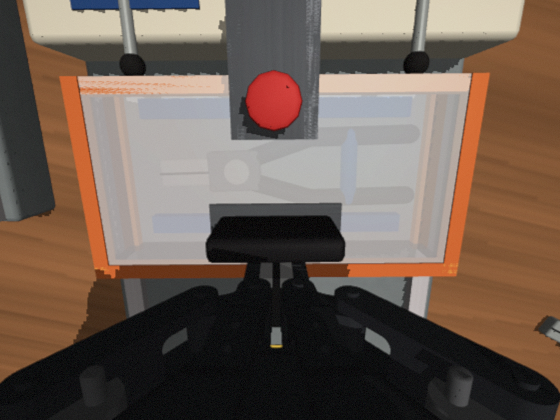

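The rubber buffers at (131,63) and (416,62) are almost at the guard's front edge, so it is close to shut. I'll go on in small steps until the stop.

Request:
play_rows(commands="0 2 0 0 0; 0 4 1 0 0; 0 4 1 0 0")

```text
time: 5.35
ee_pos: [0.4935, -0.1668, 0.1023]
tcp_rot: [180.0, 0.2, 13.4]
wrist_force: [-12.9, -3.4, 4.9]
opening: -0.0
```

Request:
play_rows(commands="0 2 0 0 0; 0 4 1 0 0; 0 4 1 0 0")

```text
time: 5.6
ee_pos: [0.4936, -0.1667, 0.1022]
tcp_rot: [180.0, 0.7, 13.3]
wrist_force: [-34.9, -9.6, 16.4]
opening: -0.0002
```

The guard is hard against the stop: 35 N with no more travel. Now I back off and look.

Request:
play_rows(commands="0 -4 -1 0 0; 0 -8 -2 0 0; 0 -16 -4 0 0; 0 -26 -6 0 0; 0 -39 -9 0 0; 0 -39 -9 0 0")

```text
time: 6.1
ee_pos: [0.4584, -0.1747, 0.1025]
tcp_rot: [180.0, -0.0, 13.4]
wrist_force: [1.2, -0.8, 0.7]
opening: 0.0003
```

```bash
python3 - <<'E'
from workcell import *
import cv2
from h import *
o=get_obs(); print(o['time'],o['ee_pos'],o['wrist_force'])
cv2.imwrite('pics/w5.png',camera('wrist')[:,:,::-1])
E
```

```text
6.1 [ 0.45835644 -0.17466731  0.10248448] [ 1.1741363  -0.83479045  0.69851241]
```

View pics/w5.png

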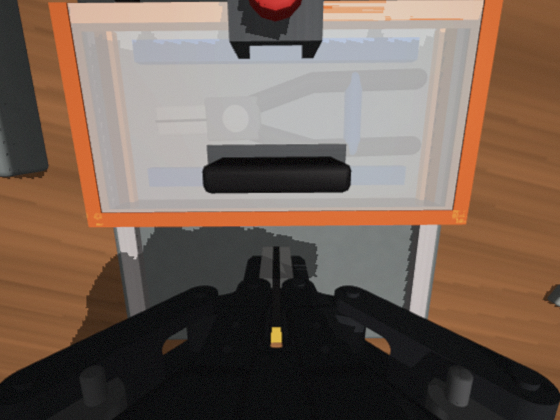

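Request:
play_rows(commands="0 -10 -2 10 0; 0 -25 -6 35 0; 0 -45 -15 65 0; 0 -60 -40 95 0; 0 -75 -70 120 0; 0 -90 -100 130 0; 0 -105 -130 130 0; 0 -120 -160 130 0; 0 -130 -185 130 0; 0 -130 -185 130 0")

```text
time: 6.98
ee_pos: [0.3281, -0.3627, 0.2327]
tcp_rot: [179.9, 0.0, 13.3]
wrist_force: [0.5, 0.2, -0.0]
opening: 0.0002
```

```bash
python3 - <<'E'
from workcell import *
import cv2
from h import *
o=get_obs(); print(o['time'],o['ee_pos'],o['wrist_force'])
t=camera('top')[:,:,::-1]; cv2.imwrite('pics/t6.png',t)
cv2.imwrite('pics/t6z.png',cv2.resize(t[170:355,285:440],None,fx=3.2,fy=3.2,interpolation=2))
a=cv2.imread('pics/top0.png'); d=cv2.absdiff(a,t)[140:320,120:280]; print('empty station diff',d.mean(),(d.max(2)>60).sum())
E
```

```text
6.9833 [ 0.3280537  -0.36273593  0.23269851] [ 0.50868072  0.20884153 -0.03543503]
empty station diff 2.1931944444444444 0
```

View pics/t6.png

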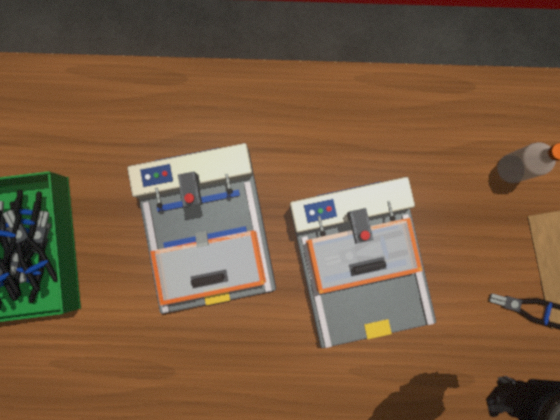

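View pics/t6z.png

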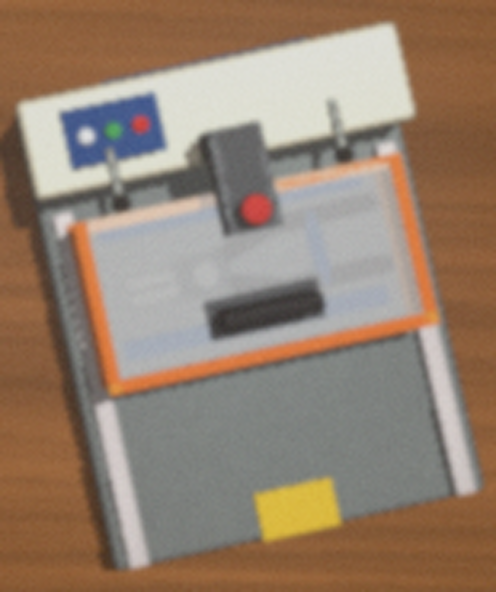

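```bash
python3 - <<'E'
from h import *
f=lambda u,v,z: ray('top',285+u/3.2-.3,170+v/3.2-.3,z)[:2]
t=np.radians(13.5);x=np.array([np.cos(t),np.sin(t)])
A=[(105,368),(432,297),(145,535),(471,465)];B=[(72,227),(402,155),(114,393),(438,325)]
print('travel',[round(float((f(*b,.09)-f(*a,.09))@x),4) for a,b in zip(A,B)])
# from w5: handle/front edge vs TCP
o={'ee_pos':np.array([.45835644,-.17466731,.10248]),'tcp_rot':[180,0,13.4]}
for n,oo,v in(('stop4',{'ee_pos':np.array([.49041,-.16756,.10226]),'tcp_rot':[180,0.1,13.43]},270),('w5',o,218)):
    r=wray(oo,276,v,.09)[:2]; print(n,'back edge s',r@x,'tcp s',oo['ee_pos'][:2]@x)
print('stop tcp s',np.array([.4936,-.1667])@x)
h=f(265,305,.128); l=f(252,232,.135); print(h@x)
E
```

```text
travel [0.0871, 0.0877, 0.0862, 0.0857]
stop4 back edge s 0.4280677218294955 tcp s 0.4377438274945291
w5 back edge s 0.42607751943198974 tcp s 0.40491674133988015
stop tcp s 0.4410464505535137
0.4579546994791045
```

```bash
python3 -c "
from workcell import *
print(job_done())"
```

```text
the job is handed in; nothing more can be done
None
```

I pushed the loaded station's guard shut with the closed fingers behind its handle, then backed away and handed the job in at about 7 s. No verdict is reported, so the result below rests on my own checks.

- **Latch:** The push ended hard against the stop, with a wrist force of about 40 N in total and no more travel. After I let go, the guard came back only about 5 mm and stayed there. That matches the latched position; unlatched it would have sprung back to about 20 mm.
- **Pliers:** In the last top and wrist pictures they show through the clear guard, still lying in the nest. I judged this by eye and did not measure any shift.
- **Empty station:** Its part of the top picture had no changed pixels between start and end, so its guard was not moved.
- **Robot:** The fingers were well clear of both stations at the end, with the wrist force near zero.

No check failed. My position estimates for the handle differed by up to about 8 mm between cameras. The wrist view settled it before the push.

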